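# Set up the citrus press and hold its cone down

## Robot

A 6-joint arm with a two-finger parallel gripper is mounted at the origin on a cart in front of the work surface, level with it; the furniture and walls round the work are solid. World frame = base frame: x ahead of the robot, y to its left, z up, the work surface at z = 0. Lengths are in m, angles in degrees, forces in N, time in s.
With the tool pointing down it reaches from about 0.35 to 0.875 m from the base axis. Payload 4.2 kg.
Tool frame: the origin (TCP) lies on the front face of the gripper's body, between the roots of the fingers; the fingertips stand 70 mm ahead of it and the grasp point (between the pads) lies 51 mm ahead of it (r.nose_length is the distance from the TCP to the fingertips, in m); z points along the fingers, y is the direction in which the jaws open and shut (so a half turn about z gives the same grasp; the last joint's range is limited). The gripper opens to 87 mm and grips with 3 to 60 N. Pads are 19 mm wide; open, the fingers measure 117 mm over their backs; the gripper's body (75 mm by 190 mm) begins 51 mm behind the grasp point.
Start: joints at [-60.183, 22.042, 0.453, 0, -68.411, -14.817], TCP at [0.162, -0.604, 0.292] pointing down, gripper open.
Joint ranges: [-179.83, 179.83], [-69.29, 118.12], [-61.27, 80.66], [-181.25, 117.63], [-171.15, -9.14], [-177.46, 177.46]. Speed limits (degrees/s): [159.86, 159.86, 180, 180, 180, 180].

## Interface

Orientations are given as a 3x3 rotation matrix whose columns are the frame's x, y, z axes.
In Python, from station import telemetry, capture, order, r gives the robot as it stands.
- The arm moves only by the tool drive_tool, never from a script. Its argument "series" is a list of rows, each a list of 4 numbers: the shift along the tool's x, y, z as a fraction of full scale, then the turn about the tool's z as a fraction of full scale. In form: [[dx, dy, dz, turn], ...]. A call has 1 to 10 rows; each row is the pose to reach, as a shift and turn from the pose commanded when the call began, along the tool's axes at that moment; what a row does not reach only later rows make up. Full scale, the value 1, is 0.12 m for a shift and 2 rad for a turn. A row lasts 1/8 s, in which the tool goes at most 62.5 mm and 10.7 degrees, less where a joint would pass 70% of its speed; a pose out of reach is approached as far as the arm can. A call with a number of a shift or a turn outside -1 to 1 is refused whole. A call with a gripper value outside its range is refused whole. "fingers" is the finger opening in mm, from 0 to 87, set as the call begins (left out, the last holds). The fingers move at their own pace and stop on an object; the grip force is fixed at half the most. Time passes only in rows, so rows that repeat a pose let the fingers close. It gives the time, the measured TCP pose, the force and the opening at its end, in the units of the state.
- telemetry.sense(): the state, without advancing time (a new reading comes with each control period).
- capture(name): name is "side" or "top"; returns a dict with "color" (480x640x3 uint8, blue, green, red), "fx", "fy", "cx", "cy" (pixels), "k1" (the pictures are not rectified: a ray, as slopes to the right and down, at radius r is drawn at 1 + k1 r^2 times it, then the intrinsics apply), "eye" and "attitude" of the camera in the world. Camera axes: x right, y up, looking along -z (the intrinsics and any distortion apply to the point x, -y, -z); pixel columns grow to the right and rows downward; lengths in m; the calibration is good to about 2 mm. A picture is of the moment at which its call begins. There is no depth.
- order.finish_job(): hands the job in, once; it reports no verdict.
The state is a dict: "time_s": time; "joints": joint angles; "joint_velocities": joint speeds; "effort": joint torques, N m; "tcp_pos": TCP position; "ee_rot": TCP orientation; "wrist_force": force on the tool from outside, world axes, zero at the start; "moment": the same for the moment, N m; "gripper_width": opening from 0.0 (shut) to 1.0 (fully open).
Only numpy, scipy, OpenCV 4.12 (cv2) and the standard library are available. Lean on these libraries where they do the work, as an engineer would, in place of code of your own. Each camera call takes 0.05 s, during which the arm holds its last target. There are 200 camera calls.

## Task

Get the citrus press ready for juicing: lower the white pulp strainer over the drive spindle so that it lies flat on the ledge inside the jug, then put the orange reamer cone on the spindle, turning it until its slots mesh with the spindle's ribs and it slides fully home. Press the cone down as you would half a mandarin, to the bottom of its spring travel, and finish like that: keep holding it pressed down and do not let go. Leave the glass standing where it is.

Things in the scene. Friction and masses are not known exactly. Their poses are not given: they have to be found in the camera images.
- press: Citrus press, standing firm on the table: white round motor base 136 mm across under a clear open-topped jug, outer diameter 151 mm at the rim, 97 mm above the table, with a pouring lip at its own -x and a handle at its own +x reaching 113 mm from the axis. Origin on the axis at table height, z up.
- strainer_seat (a point): Centre, on the press axis, of the ledge inside the jug on which the strainer lies, 84 mm above the table. The ledge is a ring of 120 mm inner diameter; the jug wall above it has 139 mm inner diameter. A fixed white tower of 34 mm diameter rises on the axis to 104 mm above the table; the drive spindle stands up from it.
- spindle_seat (a point): Top of the grey drive spindle's flat collar (33 mm diameter), 118 mm above the table when up, z up, on the press axis: the cone's foot stands here when home. On it: a core of 16 mm diameter, 22 mm high, bevelled tip, and four white ribs 5 mm wide, 12 mm high, reaching 12 mm from the axis along this point's +x, +y, -x, -y. It rests at any angle and turns stiffly (0.5 N m).
- spindle_press (a joint): How far the spindle is pressed down, in m: 0 up, 0.008 at the bottom of its travel. The spring needs about 2.4 N to start and 9 N to reach the bottom; a cone on it goes down with it.
- strainer_centre (a point): White pulp strainer, a loose shallow dish: diameter 130 mm, rim 12 mm high, 3 mm floor with rows of dark slots, and a central upright sleeve of 45 mm outer and 39 mm inner diameter, open right through, its top 24 mm above the underside: grasp it across the sleeve from above. This point is on its axis, 12 mm above its underside; z up. About 80 g.
- reamer_centre (a point): Orange reamer cone, loose, 60 mm high, about 60 g: flange of 57 mm diameter, 4 mm thick, at the foot; smooth skirt of 48 mm diameter from 5 to 34 mm above the foot (grasp here); then a dome with four long ridges that run to the tip and four short ones between. Long ridges lie along this point's own +x, +y, -x, -y. This point is on its axis, 30 mm above its foot; z towards the tip.
- reamer_foot (a point): Centre of the cone's underside, axes as reamer_centre. Here a bore of 27 mm diameter, 34 mm deep, holds four keys that leave an 18 mm core hole and four slots. The slots lie under the long ridges; they take the spindle's ribs when the axes are parallel or a quarter turn apart, with about 0.1 rad of play, else the cone stops on the ribs, 12 mm too high.
- glass: Empty drinking glass, 80 mm across and 91 mm high, standing right of the press. Origin at the centre of its foot.
There are look-alikes about, which are no part of the job. Leave any green or red look-alike of the part that bears reamer_centre alone. Of the things shaped like the part that bears strainer_centre, the white one is meant.

How it is judged (in metres and radians):
On the way, in this order (a step that is already met when the one before it is completed fails the run):
1. the strainer lies on the ledge of the jug, over the spindle, let go, with no cone on the spindle yet (horizontal distance between strainer_centre and strainer_seat below 0.006 m and z of strainer_centre in the frame of strainer_seat below 0.0145 m and angle between strainer_centre's own z axis and vertical below 0.04 rad and contact force between the fingers and strainer below 0.1 N and distance between reamer_foot and spindle_seat above 0.04 m), for 0.2 s.
2. the cone is fully home on the spindle, its slots over the ribs (horizontal distance between reamer_foot and spindle_seat below 0.003 m and z of reamer_foot in the frame of spindle_seat below 0.002 m and angle between reamer_centre's own z axis and vertical below 0.08 rad), for 0.1 s.
At the end, for the whole second after the job is handed in: Strainer flat on the ledge (within 6 mm of the axis, 2.5 mm of height, 0.04 rad); cone home on the spindle (foot within 2 mm of the collar, 3 mm of the axis, 0.08 rad) and still held down by the gripper with more than 2 N, the spindle pressed in over 6.8 of its 8 mm (all of step 2 and value of joint spindle_press above 0.0068 m and contact force between the fingers and reamer above 2 N and horizontal distance between strainer_centre and strainer_seat below 0.006 m and z of strainer_centre in the frame of strainer_seat below 0.0145 m and angle between strainer_centre's own z axis and vertical below 0.04 rad); the arm keeps its last pose, push and grip.
It fails at once if the glass is shifted or knocked over (distance of glass from where it was at the start of the episode above 0.03 m or angle between glass's own z axis and vertical above 0.4 rad).
It also fails if it takes over 61 s, if anything falls off the work surface, if the arm or the gripper's body presses on something with over 40 N, if the wrist force passes 120 N, or if a joint passes its speed limit or range.

## Working session

There is one attempt and no reset: what is moved stays moved. The work goes in short steps, Python scripts to look and compute and a tool call to move; the robot and the scene stay as the last step left them, time stands still between calls to the robot, and variables do not carry over. Pictures are saved under pics/ and viewed, about 8 in all and at most 12, crops included, and the job is handed in when it is done.

Besides the shell and the picture viewer there is one more tool, called after "Emit:" as a command line: name --pt "numbers of a row" for each row, then --argument value for the rest. drive_tool: Moves the arm, as the interface text tells. Shift numbers are shares of 0.12 m and turn numbers shares of 2 rad, none past 1 either way. Its arguments: {"type":"object","properties":{"series":{"type":"array","items":{"type":"array","items":{"type":"number","minimum":-1,"maximum":1}}},"fingers":{"type":"number"}},"required":["series"]}

```bash
ls; mkdir -p pics
python3 - <<'E'
from station import telemetry, capture, order, r
import cv2,numpy as np
s=telemetry.sense(); print(s)
for n in("side","top"):
    c=capture(n); cv2.imwrite(f"pics/{n}0.png",c["color"]); print(n,{k:v for k,v in c.items() if k!="color"})
E
```

```text
pics
{'time_s': 0.0, 'joints': array([-6.01839139e+01,  2.20909695e+01,  3.81428546e-01, -2.81578018e-02,
       -6.84109868e+01, -1.48156170e+01]), 'joint_velocities': array([-0.08799675, -0.00037289,  0.10141915,  0.08066181,  0.06778193,
       -0.10112385]), 'effort': array([ 1.25851995e-03, -3.90662706e+01,  1.87402761e+01,  4.22007143e+00,
        1.08605315e-02, -1.83449397e-04]), 'tcp_pos': array([ 0.16166806, -0.6032755 ,  0.29117066]), 'ee_rot': array([[-9.65970587e-01, -2.58651123e-01, -6.49449203e-04],
       [-2.58651920e-01,  9.65968412e-01,  2.05231860e-03],
       [ 9.65129041e-05,  2.15046069e-03, -9.99997683e-01]]), 'wrist_force': array([0.86551135, 0.55886121, 0.36860562]), 'moment': array([-0.0162759 ,  0.01705879, -0.01084848]), 'gripper_width': 1.0012276720976816}
side {'fx': 538.8984988053655, 'fy': 538.8984988053655, 'cx': 307.74826759310054, 'cy': 241.85840450322948, 'k1': -0.03799000409429847, 'eye': array([0.54087468, 1.06350526, 0.4910623 ]), 'attitude': array([[-0.99928974, -0.0185802 ,  0.03278395],
       [ 0.03729911, -0.36382347,  0.93072083],
       [-0.00536541,  0.93128259,  0.36425808]])}
top {'fx': 558.0902667803591, 'fy': 558.0902667803591, 'cx': 317.8762720020755, 'cy': 244.5967137156347, 'k1': -0.17902595717754796, 'eye': array([0.47081054, 0.09337383, 1.15552146]), 'attitude': array([[-0.02827882,  0.99923935, -0.02685181],
       [-0.99959344, -0.02817053,  0.00440259],
       [ 0.00364282,  0.0269654 ,  0.99962973]])}
```

View pics/top0.png

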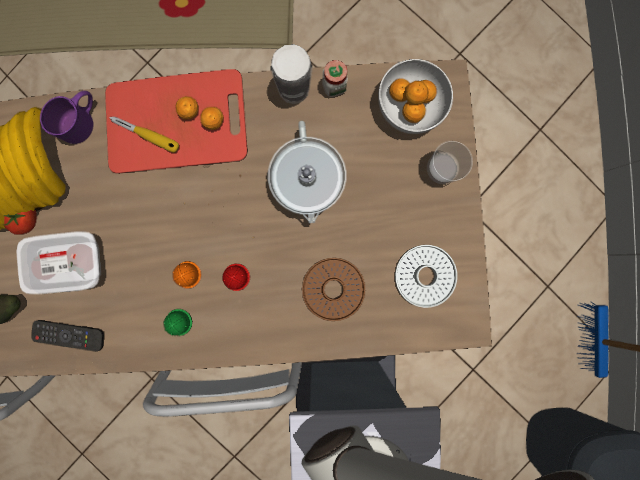

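View pics/side0.png

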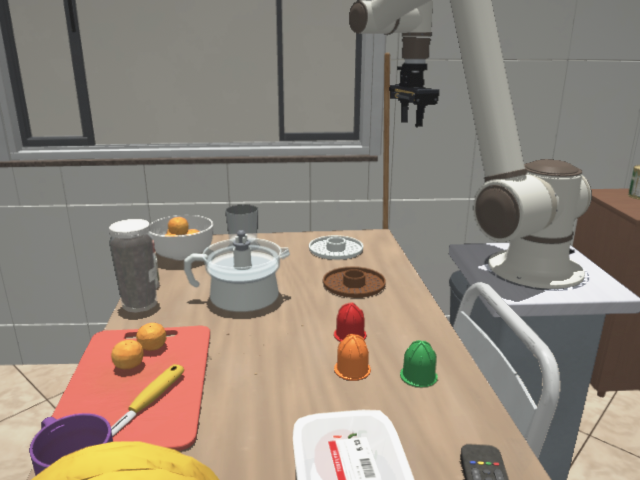

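The top view shows the white strainer at (425,276), with a brown look-alike at (333,289). The orange cone is at (186,274), with red at (236,277) and green at (178,322). The press is at (307,176), its spindle at about (307,175), and the glass at (450,163). Only white and orange match the description; the oranges at (186,107), (211,118) and in the bowl are fruit. Next I'll confirm in an enlarged crop.

```bash
cat > h.py <<'E'
import numpy as np, cv2
from station import telemetry, capture, order, r
def uncam(c,u,v,z):
    xd,yd=(u-c["cx"])/c["fx"],(v-c["cy"])/c["fy"]
    x,y=xd,yd
    for _ in range(30):
        f=1+c["k1"]*(x*x+y*y); x,y=xd/f,yd/f
    d=c["attitude"]@np.array([x,-y,-1]); return c["eye"]+d*(z-c["eye"][2])/d[2]
def proj(c,P):
    q=(np.atleast_2d(P)-c["eye"])@c["attitude"]; x,y=q[:,0]/-q[:,2],-q[:,1]/-q[:,2]
    f=1+c["k1"]*(x*x+y*y); return np.c_[c["cx"]+c["fx"]*x*f,c["cy"]+c["fy"]*y*f]
def circ(P,R,n=72):
    a=np.linspace(0,2*np.pi,n,endpoint=False); return np.c_[P[0]+R*np.cos(a),P[1]+R*np.sin(a),np.full(n,P[2])]
def crop(im,u,v,h,s): 
    u,v=int(round(u)),int(round(v)); return cv2.resize(im[v-h:v+h,u-h:u+h],(s,s),interpolation=cv2.INTER_CUBIC)
def blob(im,lo,hi,u,v,h,sv=cv2.COLOR_BGR2HSV):
    m=np.zeros(im.shape[:2],np.uint8); m[v-h:v+h,u-h:u+h]=cv2.inRange(cv2.cvtColor(im,sv),lo,hi)[v-h:v+h,u-h:u+h]
    cs,_=cv2.findContours(m,cv2.RETR_EXTERNAL,cv2.CHAIN_APPROX_NONE); return max(cs,key=cv2.contourArea)
E
python3 - <<'E'
from h import *
c=capture("top"); im=c["color"]; s=capture("side")
A=np.hstack([crop(im,186,274,20,400),crop(im,307,175,20,400)])
B=np.hstack([crop(im,425,276,40,400),np.vstack([crop(s["color"],352,355,25,200),crop(s["color"],242,250,25,200)]),np.vstack([crop(s["color"],336,246,32,200),crop(im,307,176,50,200)])])[:200*2]
out=np.vstack([A,B]); cv2.imwrite("pics/crop1.png",cv2.resize(out,(800,600)) if 0 else out[:, :800][:800]); 
cv2.imwrite("pics/crop1.png",cv2.resize(out,(600,600)))
# cone: orange blob
k=blob(im,(5,120,100),(22,255,255),186,274,22); e=cv2.fitEllipse(k); print("cone",e,cv2.contourArea(k))
k=blob(im,(0,0,150),(180,60,255),425,276,40); e=cv2.fitEllipse(k); print("str",e); print(uncam(c,*e[0],.010))
m=cv2.fitEllipse(blob(s["color"],(5,120,100),(22,255,255),352,355,28))
p=uncam(c,*cv2.minEnclosingCircle(blob(im,(5,120,100),(22,255,255),186,274,22))[0],.02);print("cone",p)
print("press guess",uncam(c,307,176,.097))
E
```

```text
cone ((186.6553955078125, 274.47869873046875), (26.434707641601562, 28.25843048095703), 77.34259033203125) 583.0
str ((426.2548828125, 275.8133850097656), (61.0866813659668, 62.352378845214844), 179.7738494873047)
[ 0.43074507 -0.13377897  0.01      ]
cone [0.4480324  0.35981333 0.02      ]
press guess [0.63076913 0.10576119 0.097     ]
```

View pics/crop1.png

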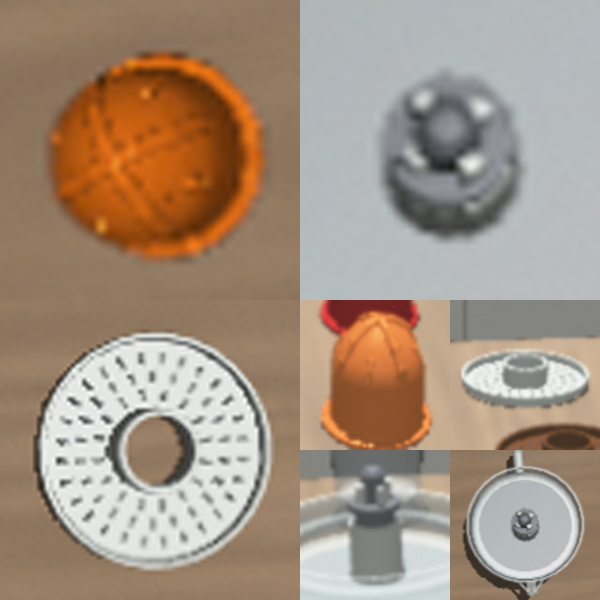

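The crop confirms the orange cone standing upright, tip crossing at about (181,276) in the top view. It also shows the white strainer with its sleeve and the spindle's four white ribs, roughly diagonal in the image. Now I'll fit poses.

```bash
cat > fit.py <<'E'
from h import *
from scipy.optimize import least_squares
t=capture("top"); s=capture("side"); im=t["color"]
# cone bbox fit
zz=np.linspace(34,60,14); prof=[(0,28.5),(4,28.5),(5,24)]+[(z,24*np.sqrt(max(0,1-((z-34)/26.5)**2))) for z in zz]
def bb(P): return np.r_[P.min(0),P.max(0)]
def conepts(x,y): return np.vstack([circ((x,y,z/1e3),R/1e3) for z,R in prof])
kt=blob(im,(5,120,60),(22,255,255),186,274,24)[:,0]; ks=blob(s["color"],(5,120,60),(22,255,255),352,357,34)[:,0]
for w in ((1,1),(1,0),(0,1)):
    f=lambda q:np.r_[w[0]*(bb(proj(t,conepts(*q)))-bb(kt)),w[1]*(bb(proj(s,conepts(*q)))-bb(ks))]
    q=least_squares(f,[.448,.355]); print("cone",w,q.x.round(4),q.fun.round(1))
    if w==(1,1): C=q.x
# ridge score
def ridge(C,phi):
    z=np.linspace(36,56,20); R=24*np.sqrt(1-((z-34)/26.5)**2)
    return np.vstack([np.c_[C[0]+R/1e3*np.cos(phi+k*np.pi/2),C[1]+R/1e3*np.sin(phi+k*np.pi/2),z/1e3] for k in range(4)])
g=cv2.cvtColor(im,cv2.COLOR_BGR2GRAY).astype(np.float32); hp=g-cv2.GaussianBlur(g,(0,0),3)
sc=[]
for d in range(0,90,5):
    u=proj(t,ridge(C,np.radians(d))).astype(np.float32)
    sc.append((d,round(float(cv2.remap(hp,u[:,:1],u[:,1:],1).mean()),1)))
print(sc)
# spindle ribs
roi=np.zeros(im.shape[:2],np.uint8); roi[164:186,296:318]=1
G=np.zeros((0,2))
m=((g>185)&(roi>0)).astype(np.uint8)
n,l,st,ce=cv2.connectedComponentsWithStats(m); print([(st[i,4],ce[i].round(1)) for i in range(1,n)])
# rim outline
for n_,u,v,h,lo in (("strainer",425,276,38,170),):
    k=blob(im,(0,0,lo),(180,60,255),u,v,h); e=cv2.fitEllipse(k); print(n_,e,uncam(t,*e[0],.010))
    b=bb(k[:,0]); print(b)
E
python3 fit.py
```

```text
cone (1, 1) [0.4479 0.3597] [ 0.9 -0.6  1.1 -0.2 -0.1  1.3  0.7  1.1]
cone (1, 0) [0.4472 0.3618] [-0.1 -0.2  0.1  0.2  0.   0.   0.   0. ]
cone (0, 1) [0.4481 0.3565] [ 0.  -0.   0.  -0.  -0.3  0.2  0.3 -0.2]
[(0, -12.0), (5, -10.2), (10, -10.9), (15, -10.0), (20, -11.5), (25, -17.0), (30, -16.0), (35, -14.3), (40, -13.5), (45, -14.0), (50, -13.9), (55, -12.7), (60, -10.2), (65, -11.4), (70, -12.5), (75, -10.1), (80, -12.6), (85, -12.6)]
[(np.int32(2), array([303. , 167.5])), (np.int32(3), array([316., 167.])), (np.int32(3), array([310.3, 168.7])), (np.int32(8), array([316.9, 172.6])), (np.int32(1), array([302., 176.])), (np.int32(4), array([309.5, 176.5])), (np.int32(13), array([316.4, 182.8])), (np.int32(9), array([297. , 183.4]))]
strainer ((426.1387023925781, 275.7979736328125), (60.82316970825195, 61.967063903808594), 175.6206817626953) [ 0.43078479 -0.13353636  0.01      ]
[396 245 457 307]
```

```bash
cat > sp.py <<'E'
from h import *
from scipy.optimize import least_squares
t=capture("top"); im=t["color"]; g=cv2.cvtColor(im,cv2.COLOR_BGR2GRAY).astype(np.float32)
pk=[]
for u,v in((303.3,168.3),(311.4,169),(302.1,176.1),(309.7,176.7)):
    x,y=int(round(u)),int(round(v)); w=g[y-2:y+3,x-2:x+3]; w=np.clip(w-np.percentile(w,60),0,None)
    Y,X=np.mgrid[y-2:y+3,x-2:x+3]; pk.append(((w*X).sum()/w.sum(),(w*Y).sum()/w.sum()))
print(np.round(pk,1)); P=np.array([uncam(t,*p,.130) for p in pk]); c=P.mean(0); d=P-c
print("spindle",c.round(4),np.hypot(d[:,0],d[:,1]).round(4),np.degrees(np.arctan2(d[:,1],d[:,0])).round(1)%90)
# jug rim: strongest edge along rays just round the 151 mm circle at z=.097, model refit
hp=cv2.GaussianBlur(g,(0,0),1)
def prof(q,R): 
    u=proj(t,circ((q[0],q[1],.097),R,180)).astype(np.float32); return cv2.remap(hp,u[:,:1],u[:,1:],1).ravel()
best=max(((np.median(np.abs(prof((x,y),.0775)-prof((x,y),.0735))),x,y) for x in np.arange(.62,.643,.001) for y in np.arange(.094,.118,.001))); print("rim",best)
b=[]
# strainer hole edge (sleeve top inner R .0195) and outer rim
def gp(q,z,R):
    u=proj(t,circ((q[0],q[1],z),R,120)).astype(np.float32); return cv2.remap(hp,u[:,:1],u[:,1:],1).ravel()
for z,R in((.006,.065),(.012,.065)):
    print("str",max(((np.median(gp((x,y),z,R-.002)-gp((x,y),z,R+.002))),x,y) for x in np.arange(.42,.442,.001) for y in np.arange(-.145,-.122,.001)))
E
python3 sp.py
```

```text
[[302.6 167.2]
 [311.  168.6]
 [301.6 175.3]
 [309.5 176.4]]
spindle [0.6335 0.1067 0.13  ] [0.011  0.0107 0.0106 0.0104] [35.7 32.7 35.5 35.1]
rim (np.float32(31.486416), np.float64(0.621), np.float64(0.11100000000000002))
str (np.float32(33.968376), np.float64(0.432), np.float64(-0.13399999999999998))
str (np.float32(35.052147), np.float64(0.432), np.float64(-0.13299999999999998))
```

Emit:
drive_tool --pt "0 0 0 0.065" --pt "0 0 0 0.131" --pt "0 0 0 0.131" --fingers 87

```text
time_s: 0.72
tcp_pos: [0.1618, -0.6036, 0.2922]
ee_rot: [[-1.0, -0.001, -0.0], [-0.001, 1.0, 0.0], [0.0, 0.0, -1.0]]
wrist_force: [0.3, -0.4, -0.2]
gripper_width: 0.999
```

Emit:
drive_tool --pt "-0.28 0.49 0 0" --pt "-0.56 0.977 0 0" --pt "-0.56 0.977 0 0" --pt "-0.56 0.977 0 0"

```text
time_s: 1.23
tcp_pos: [0.2295, -0.4863, 0.2928]
ee_rot: [[-1.0, -0.003, 0.001], [-0.003, 1.0, -0.001], [-0.001, -0.001, -1.0]]
wrist_force: [0.5, -1.7, -0.5]
gripper_width: 0.999
```

Emit:
drive_tool --pt "-0.28 0.49 0 0" --pt "-0.56 0.977 0 0" --pt "-0.56 0.977 0 0" --pt "-0.56 0.977 0 0"

```text
time_s: 1.72
tcp_pos: [0.2965, -0.3699, 0.2924]
ee_rot: [[-1.0, -0.001, 0.0], [-0.001, 1.0, -0.001], [-0.0, -0.001, -1.0]]
wrist_force: [-0.7, -0.4, 0.1]
gripper_width: 1.0
```

Emit:
drive_tool --pt "-0.28 0.49 0 0" --pt "-0.56 0.985 0 0" --pt "-0.56 0.985 0 0" --pt "-0.56 0.985 0 0"

```text
time_s: 2.22
tcp_pos: [0.3636, -0.2519, 0.2922]
ee_rot: [[-1.0, 0.0, -0.0], [0.0, 1.0, -0.0], [0.0, -0.0, -1.0]]
wrist_force: [-0.5, -0.2, -0.8]
gripper_width: 0.998
```

Emit:
drive_tool --pt "-0.28 0.49 0 0" --pt "-0.56 0.985 0 0" --pt "-0.56 0.985 0.5 0" --pt "-0.56 0.985 0.8 0" --pt "-0.56 0.985 0.8 0" --fingers 75

```text
time_s: 2.85
tcp_pos: [0.429, -0.1345, 0.1939]
ee_rot: [[-1.0, 0.003, -0.007], [0.003, 1.0, -0.0], [0.007, -0.0, -1.0]]
wrist_force: [-0.3, -0.0, -0.7]
gripper_width: 0.86
```

Run:
```python
from h import *
st=telemetry.sense(); print(st["tcp_pos"],st["joints"].round(1))
t=capture("top"); s=capture("side"); T=st["tcp_pos"]
tip=T-[0,0,.07]; print(proj(t,[tip,[.4315,-.1335,.024]]),proj(s,[tip,[.4315,-.1335,.024],[.4315,-.1335,.0]]))
u,v=proj(s,[.4315,-.1335,.06])[0]
cv2.imwrite("pics/a.png",np.hstack([crop(s["color"],u,v,60,400),crop(t["color"],426,260,60,400)]))
```

```text
[ 0.42898376 -0.13449997  0.19387852] [  3.4  11.2 -31.1  -0.  -48.1 -93.6]
[[438.64286798 278.48463852]
 [427.45558205 275.64395367]] [[337.46950647 200.56968359]
 [335.84776741 240.78564243]
 [335.71160172 250.08183227]]
```

View pics/a.png

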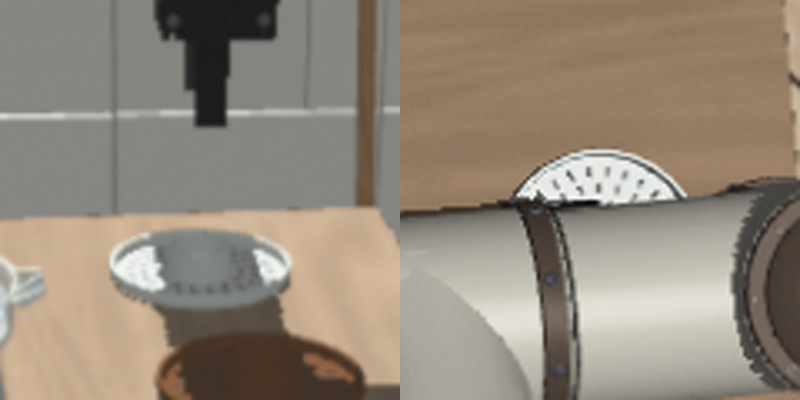

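The side view shows the fingers over the dish centre (about pixel 337, dish centre 336). I'll descend and grip.

Emit:
drive_tool --pt "0 0 0.3 0" --pt "0 0 0.6 0" --pt "0 0 0.8 0" --pt "0 0 0.9 0" --pt "0 0 1.0 0" --pt "0 0 1.0 0"

```text
time_s: 3.7
tcp_pos: [0.4309, -0.1331, 0.0763]
ee_rot: [[-1.0, 0.0, 0.0], [0.0, 1.0, -0.0], [-0.0, -0.0, -1.0]]
wrist_force: [0.4, 0.6, 0.3]
gripper_width: 0.858
```

Emit:
drive_tool --pt "0 0 0 0" --pt "0 0 0 0" --pt "0 0 0 0" --pt "0 0 0 0" --pt "0 0 0 0" --pt "0 0 0 0" --fingers 35

```text
time_s: 4.45
tcp_pos: [0.4308, -0.1328, 0.0765]
ee_rot: [[-1.0, -0.0, 0.0], [-0.0, 1.0, -0.0], [-0.0, -0.0, -1.0]]
wrist_force: [-0.7, 0.2, 3.7]
gripper_width: 0.513
```

Emit:
drive_tool --pt "0 0 -0.1 0" --pt "0 0 -0.3 0" --pt "0 0 -0.7 0" --pt "0 0 -1 0" --pt "0 0 -1 0"

```text
time_s: 5.08
tcp_pos: [0.4321, -0.1329, 0.1996]
ee_rot: [[-1.0, -0.0, 0.008], [-0.0, 1.0, 0.0], [-0.008, 0.0, -1.0]]
wrist_force: [-0.7, -0.4, -1.1]
gripper_width: 0.508
```

Emit:
drive_tool --pt "0 0 -0.4 0" --pt "-0.2 0.25 -0.4 0" --pt "-0.5 0.6 -0.4 0" --pt "-0.84 1 -0.4 0" --pt "-0.84 1 -0.4 0" --pt "-0.84 1 -0.4 0"

```text
time_s: 5.82
tcp_pos: [0.5306, -0.0129, 0.2429]
ee_rot: [[-1.0, 0.0, -0.003], [0.0, 1.0, -0.0], [0.003, -0.0, -1.0]]
wrist_force: [0.5, -0.3, -0.3]
gripper_width: 0.514
```

Run:
```python
from h import *
st=telemetry.sense(); T=st["tcp_pos"]; print(T,st["wrist_force"],st["ee_rot"][:,2])
t=capture("top"); s=capture("side")
for c,n in((t,"t"),(s,"s")):
    im=c["color"].copy(); 
    S=T-[0,0,.076]
    for z,R in((0,.065),(.012,.065),(.024,.0225)):
        p=proj(c,circ(S+[0,0,z],R)).astype(int); 
        if n=="s": cv2.polylines(im,[p],1,(0,0,255),1)
    u,v=proj(c,S)[0]; cv2.imwrite(f"pics/b{n}.png",np.hstack([crop(c["color"],u,v,60,400),crop(im,u,v,60,400)]))
```

```text
[ 0.53057825 -0.01287415  0.24288673] [ 0.47726493 -0.30836873 -0.26620229] [-3.43263389e-03 -4.49970141e-04 -9.99994007e-01]
```

View pics/bs.png

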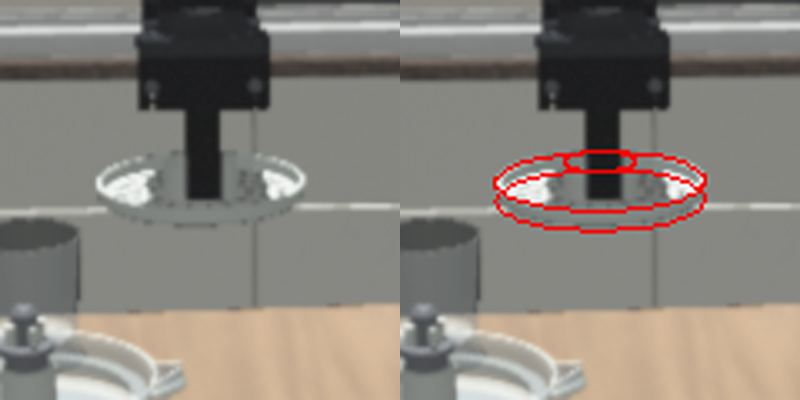

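Run:
```python
from h import *
s=capture("side"); im=s["color"]; g=cv2.cvtColor(im,cv2.COLOR_BGR2GRAY).astype(int)
print(proj(s,[[.633,.107,.130],[.633,.107,.118],[.633,.107,.14],[.638,.107,.118]]))
for v in (236,248,256,262): print(v,g[v,222:262])
print(telemetry.sense()["tcp_pos"])
```

```text
[[241.24094453 236.55242681]
 [241.5583742  242.45803667]
 [240.974809   231.59239017]
 [238.9203151  242.50701555]]
236 [171 174 178 182 182 180 170 162 161 170 183 193 204 222 219 194 131  85
  78  79  87 105 113 118 140 190 216 219 218 213 209 202 195 181 169 174
 181 183 184 184]
248 [188 191 192 197 194 183 174 164 154 148 154 199 180 121  83  76  77  78
  78  78  78  77  77  77  77  80 101 124 153 144 133 133 133 133 135 140
 150 161 165 170]
256 [220 226 231 232 234 236 236 236 235 233 230 190 139 127 128 129 130 131
 132 132 132 131 131 130 129 128 126 124 135 202 222 224 225 226 226 228
 230 231 234 236]
262 [219 219 219 219 219 219 219 220 219 219 217 191 148 128 128 129 130 132
 132 132 132 131 131 130 129 128 126 123 129 179 212 219 219 219 219 219
 219 220 219 219]
[ 0.53051562 -0.01375956  0.24393856]
```

Emit:
drive_tool --pt "-0.3 0.35 0 0" --pt "-0.6 0.7 0 0" --pt "-0.855 1 0 0" --pt "-0.855 1 0 0" --pt "-0.855 1 0 0" --pt "-0.855 1 0 0"

```text
time_s: 6.72
tcp_pos: [0.6333, 0.1058, 0.2446]
ee_rot: [[-1.0, 0.002, -0.0], [0.002, 1.0, -0.0], [0.0, -0.0, -1.0]]
wrist_force: [-0.1, 0.1, -1.1]
gripper_width: 0.513
```

Run:
```python
from h import *
st=telemetry.sense(); T=st["tcp_pos"]; print(T,st["ee_rot"][:,2])
s=capture("side"); im=s["color"].copy(); S=T-[0,0,.076]
for z,R in((0,.065),(.012,.065),(.024,.0225)): cv2.polylines(im,[proj(s,circ(S+[0,0,z],R)).astype(int)],1,(0,0,255),1)
cv2.circle(im,tuple(proj(s,[.633,.107,.14])[0].astype(int)),1,(255,0,0),-1)
cv2.imwrite("pics/c.png",np.hstack([crop(x,241,220,60,400) for x in(s["color"],im)]))
```

```text
[0.63334749 0.10577627 0.24464745] [-1.82827573e-04 -5.31046490e-05 -9.99999982e-01]
```

View pics/c.png

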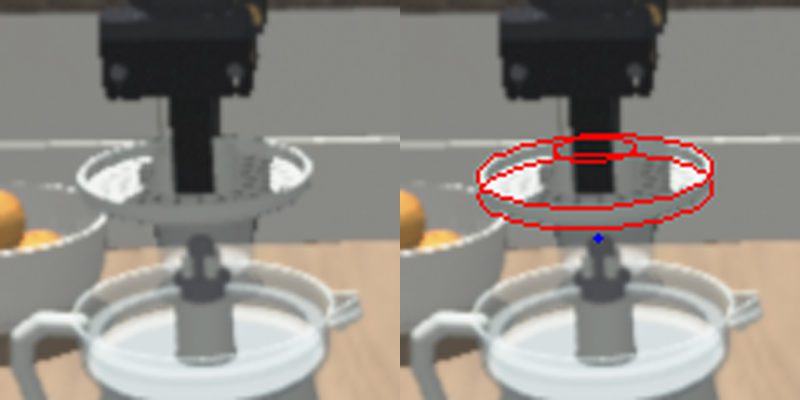

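Emit:
drive_tool --pt "0 0.008 0 0" --pt "0 0.008 0.15 0" --pt "0 0.008 0.3 0" --pt "0 0.008 0.4 0" --pt "0 0.008 0.5 0" --pt "0 0.008 0.5 0"

```text
time_s: 7.52
tcp_pos: [0.6337, 0.1079, 0.1833]
ee_rot: [[-1.0, 0.0, -0.002], [0.0, 1.0, -0.001], [0.002, -0.001, -1.0]]
wrist_force: [0.6, -0.2, -0.9]
gripper_width: 0.515
```

Emit:
drive_tool --pt "0 0 0.04 0" --pt "0 0 0.08 0" --pt "0 0 0.12 0" --pt "0 0 0.16 0" --pt "0 0 0.16 0"

```text
time_s: 8.15
tcp_pos: [0.6339, 0.108, 0.1645]
ee_rot: [[-1.0, 0.0, -0.001], [0.0, 1.0, -0.0], [0.001, -0.0, -1.0]]
wrist_force: [-0.3, -0.6, 0.1]
gripper_width: 0.516
```

Emit:
drive_tool --pt "0 0 0.015 0" --pt "0 0 0.03 0" --pt "0 0 0.035 0" --pt "0 0 0.035 0"

```text
time_s: 8.65
tcp_pos: [0.634, 0.108, 0.1608]
ee_rot: [[-1.0, 0.0, -0.0], [0.0, 1.0, -0.0], [0.0, -0.0, -1.0]]
wrist_force: [-0.2, 1.1, -0.5]
gripper_width: 0.513
```

Emit:
drive_tool --pt "0 0 0 0" --pt "0 0 0 0" --pt "0 0 0 0" --pt "0 0 0 0" --pt "0 0 0 0" --fingers 70

```text
time_s: 9.28
tcp_pos: [0.6342, 0.1081, 0.1609]
ee_rot: [[-1.0, 0.0, 0.0], [0.0, 1.0, 0.0], [-0.0, 0.0, -1.0]]
wrist_force: [0.3, -0.2, 0.3]
gripper_width: 0.801
```

Emit:
drive_tool --pt "0 0 -0.2 0" --pt "0 0 -0.5 0" --pt "0 0 -0.8 0" --pt "0 0 -0.8 0"

```text
time_s: 9.78
tcp_pos: [0.6355, 0.1085, 0.2608]
ee_rot: [[-1.0, -0.0, 0.007], [-0.0, 1.0, 0.002], [-0.007, 0.002, -1.0]]
wrist_force: [-0.0, 0.8, 0.1]
gripper_width: 0.803
```

Emit:
drive_tool --pt "0.25 0.4 0 0" --pt "0.5 0.7 0 0" --pt "0.79 1 0 0" --pt "0.79 1 0 0"

```text
time_s: 10.28
tcp_pos: [0.5371, 0.2299, 0.2562]
ee_rot: [[-1.0, -0.004, -0.002], [-0.004, 1.0, -0.0], [0.002, -0.0, -1.0]]
wrist_force: [0.6, 0.3, -0.2]
gripper_width: 0.805
```

Emit:
drive_tool --pt "0.25 0.4 0 0" --pt "0.5 0.7 0 0" --pt "0.76 1 0 0" --pt "0.76 1 0 0" --pt "0.76 1 0 0"

```text
time_s: 10.9
tcp_pos: [0.4484, 0.3476, 0.2563]
ee_rot: [[-1.0, 0.0, -0.001], [0.0, 1.0, -0.001], [0.001, -0.001, -1.0]]
wrist_force: [0.0, -0.1, -0.6]
gripper_width: 0.804
```

```bash
cat > str.py <<'E'
from h import *
st=telemetry.sense(); T=st["tcp_pos"]; print(T,st["ee_rot"][:,2],st["gripper_width"])
t=capture("top"); s=capture("side"); o=[]
for c in(t,s):
    im=c["color"].copy(); S=np.array([.633,.107,.084])
    for z,R in((0.012,.065),(.024,.0225)): cv2.polylines(im,[proj(c,circ(S+[0,0,z],R)).astype(int)],1,(0,0,255),1)
    u,v=proj(c,S)[0]; o+=[crop(x,u,v,50,400) for x in(c["color"],im)]
cv2.imwrite("pics/d.png",cv2.resize(np.vstack([np.hstack(o[:2]),np.hstack(o[2:])]),(600,600)))
E
python3 str.py
```

```text
[0.44844491 0.34761951 0.25630223] [-5.77582658e-04 -9.35840590e-04 -9.99999395e-01] 0.8041177987749121
```

View pics/d.png

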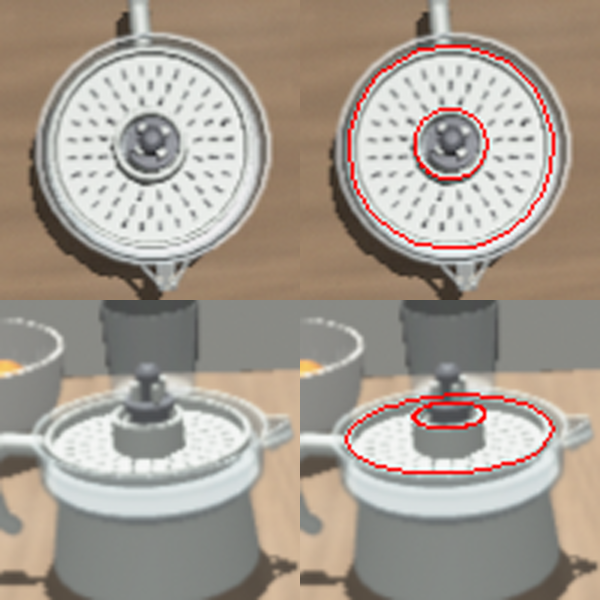

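The strainer lies flat on the ledge: its outline matches the model circle within about 1 mm, centred on the spindle at crop (150,140). Next, the cone.

Emit:
drive_tool --pt "0 0.1 0 0" --pt "0 0.1 0.3 0" --pt "0 0.1 0.6 0" --pt "0 0.1 0.75 0" --pt "0 0.1 0.75 0"

```text
time_s: 11.62
tcp_pos: [0.4482, 0.3596, 0.1652]
ee_rot: [[-1.0, 0.001, -0.002], [0.001, 1.0, -0.003], [0.002, -0.003, -1.0]]
wrist_force: [-0.8, 0.6, -0.3]
gripper_width: 0.802
```

Emit:
drive_tool --pt "0 0 0.2 0" --pt "0 0 0.4 0" --pt "0 0 0.6 0" --pt "0 0 0.75 0" --pt "0 0 0.75 0"

```text
time_s: 12.25
tcp_pos: [0.4485, 0.3602, 0.0767]
ee_rot: [[-1.0, 0.0, -0.0], [0.0, 1.0, -0.001], [0.0, -0.001, -1.0]]
wrist_force: [0.5, 1.2, 0.6]
gripper_width: 0.806
```

Emit:
drive_tool --pt "0 0 0 0" --pt "0 0 0 0" --pt "0 0 0 0" --pt "0 0 0 0" --pt "0 0 0 0" --pt "0 0 0 0" --fingers 38

```text
time_s: 13.0
tcp_pos: [0.4485, 0.3606, 0.0778]
ee_rot: [[-1.0, -0.0, 0.001], [-0.0, 1.0, 0.001], [-0.001, 0.001, -1.0]]
wrist_force: [-1.2, -0.6, 6.1]
gripper_width: 0.55
```

Emit:
drive_tool --pt "0 0 -0.1 0" --pt "0 0 -0.3 0" --pt "0 0 -0.6 0" --pt "0 0 -1 0" --pt "0 0 -1 0" --pt "0 0 -1 0"

```text
time_s: 13.75
tcp_pos: [0.4476, 0.3595, 0.1965]
ee_rot: [[-1.0, 0.001, -0.001], [0.001, 1.0, -0.0], [0.001, -0.0, -1.0]]
wrist_force: [0.7, -0.4, -0.9]
gripper_width: 0.547
```

Emit:
drive_tool --pt "0 0 -0.4 0" --pt "-0.2 -0.25 -0.4 0" --pt "-0.5 -0.6 -0.4 0" --pt "-0.77 -1 -0.4 0" --pt "-0.77 -1 -0.4 0" --pt "-0.77 -1 -0.4 0"

```text
time_s: 14.5
tcp_pos: [0.5401, 0.2396, 0.2433]
ee_rot: [[-1.0, 0.001, -0.003], [0.001, 1.0, -0.002], [0.003, -0.002, -1.0]]
wrist_force: [-0.2, 0.2, -0.8]
gripper_width: 0.55
```

Emit:
drive_tool --pt "-0.2 -0.25 0 0" --pt "-0.5 -0.6 0 0" --pt "-0.77 -1 0 0" --pt "-0.77 -1 0 0" --pt "-0.77 -1 0 0"

```text
time_s: 15.12
tcp_pos: [0.6323, 0.1211, 0.2441]
ee_rot: [[-1.0, -0.001, -0.002], [-0.001, 1.0, -0.0], [0.002, -0.0, -1.0]]
wrist_force: [-0.3, 0.8, 0.3]
gripper_width: 0.547
```

Emit:
drive_tool --pt "0 -0.1 0 0" --pt "0 -0.1 0 0" --pt "0 -0.1 0 0"

```text
time_s: 15.5
tcp_pos: [0.6326, 0.1085, 0.2451]
ee_rot: [[-1.0, -0.001, 0.0], [-0.001, 1.0, 0.0], [-0.0, 0.0, -1.0]]
wrist_force: [0.5, -0.2, -0.5]
gripper_width: 0.55
```

```bash
python3 - <<'E'
from h import *
from fit import prof
E
cat > cone.py <<'E'
from h import *
st=telemetry.sense(); T=st["tcp_pos"]; print(T,st["ee_rot"][:,2],st["wrist_force"])
zz=np.linspace(34,60,14); prof=[(0,28.5),(4,28.5),(5,24)]+[(z,24*np.sqrt(max(0,1-((z-34)/26.5)**2))) for z in zz]
s=capture("side"); im=s["color"].copy(); F=T-[0,0,.0765]
o=proj(s,np.vstack([circ(F+[0,0,z/1e3],R/1e3) for z,R in prof]))
k=blob(im,(5,120,40),(22,255,255),int(o[:,0].mean()),int(o[:,1].mean()),40)[:,0]
print("model",o.min(0),o.max(0),"seen",k.min(0),k.max(0))
cv2.polylines(im,[cv2.convexHull(o.astype(np.float32)).astype(int)],1,(255,0,0),1)
u,v=proj(s,[.633,.107,.15])[0]
cv2.imwrite("pics/e.png",np.hstack([crop(x,u,v,45,400) for x in(s["color"],im)]))
E
python3 cone.py
```

```text
[0.6327947  0.10845173 0.24502233] [ 2.56280154e-04  1.98941604e-04 -9.99999947e-01] [ 0.49089154 -0.52275603 -1.02015424]
model [224.70374822 185.6372423 ] [255.59039956 222.55714192] seen [226 189] [254 221]Traceback (most recent call last):
  File "<stdin>", line 2, in <module>
  File "fit.py", line 8, in <module>
    kt=blob(im,(5,120,60),(22,255,255),186,274,24)[:,0]; ks=blob(s["color"],(5,120,60),(22,255,255),352,357,34)[:,0]
       ~~~~^^^^^^^^^^^^^^^^^^^^^^^^^^^^^^^^^^^^^^^
  File "h.py", line 18, in blob
    cs,_=cv2.findContours(m,cv2.RETR_EXTERNAL,cv2.CHAIN_APPROX_NONE); return max(cs,key=cv2.contourArea)
                                                                             ~~~^^^^^^^^^^^^^^^^^^^^^^^^
ValueError: max() iterable argument is empty
```

View pics/e.png

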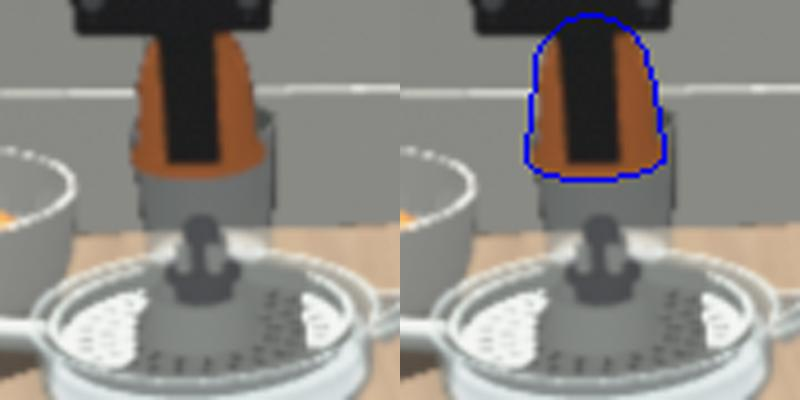

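The cone sits on the model outline within 1 px (centre about 240). I'll turn it +8° in the world frame and lower it.

Emit:
drive_tool --pt "0 -0.01 0 -0.07" --pt "0 -0.01 0.1 -0.07" --pt "0 -0.01 0.2 -0.07" --pt "0 -0.01 0.25 -0.07" --pt "0 -0.01 0.28 -0.07" --pt "0 -0.01 0.28 -0.07"

```text
time_s: 16.4
tcp_pos: [0.6329, 0.1068, 0.2109]
ee_rot: [[-0.99, -0.139, -0.001], [-0.139, 0.99, -0.0], [0.001, -0.0, -1.0]]
wrist_force: [-0.1, 0.3, -0.3]
gripper_width: 0.548
```

Emit:
drive_tool --pt "0 0 0.015 0" --pt "0 0 0.03 0" --pt "0 0 0.045 0" --pt "0 0 0.06 0" --pt "0 0 0.06 0"

```text
time_s: 17.02
tcp_pos: [0.6329, 0.1068, 0.2038]
ee_rot: [[-0.99, -0.139, -0.0], [-0.139, 0.99, -0.0], [0.0, -0.0, -1.0]]
wrist_force: [-0.9, -0.4, 0.1]
gripper_width: 0.547
```

Emit:
drive_tool --pt "0 0 0.02 0" --pt "0 0 0.04 0" --pt "0 0 0.055 0" --pt "0 0 0.065 0" --pt "0 0 0.065 0"

```text
time_s: 17.65
tcp_pos: [0.6329, 0.1068, 0.1961]
ee_rot: [[-0.99, -0.139, -0.0], [-0.139, 0.99, -0.0], [0.0, -0.0, -1.0]]
wrist_force: [0.4, 0.9, -0.4]
gripper_width: 0.549
```

Meshed with no resistance. Now I'll press down gradually.

Emit:
drive_tool --pt "0 0 0.01 0" --pt "0 0 0.02 0" --pt "0 0 0.025 0" --pt "0 0 0.025 0" --pt "0 0 0.025 0"

```text
time_s: 18.27
tcp_pos: [0.6331, 0.1069, 0.1936]
ee_rot: [[-0.99, -0.139, 0.001], [-0.139, 0.99, 0.0], [-0.001, 0.0, -1.0]]
wrist_force: [-0.4, 0.7, 3.2]
gripper_width: 0.551
```

Emit:
drive_tool --pt "0 0 0.01 0" --pt "0 0 0.02 0" --pt "0 0 0.03 0" --pt "0 0 0.03 0" --pt "0 0 0.03 0"

```text
time_s: 18.9
tcp_pos: [0.6331, 0.1069, 0.1902]
ee_rot: [[-0.99, -0.14, 0.001], [-0.14, 0.99, 0.0], [-0.001, -0.0, -1.0]]
wrist_force: [-1.2, 0.9, 5.4]
gripper_width: 0.55
```

Emit:
drive_tool --pt "0 0 0.01 0" --pt "0 0 0.02 0" --pt "0 0 0.03 0" --pt "0 0 0.03 0" --pt "0 0 0.03 0"

```text
time_s: 19.52
tcp_pos: [0.6332, 0.1069, 0.1876]
ee_rot: [[-0.99, -0.14, 0.001], [-0.14, 0.99, -0.0], [-0.001, -0.0, -1.0]]
wrist_force: [-4.1, 0.4, 9.0]
gripper_width: 0.555
```

Emit:
drive_tool --pt "0 0 0.006 0" --pt "0 0 0.012 0" --pt "0 0 0.012 0" --pt "0 0 0.012 0"

```text
time_s: 20.02
tcp_pos: [0.6332, 0.1069, 0.1875]
ee_rot: [[-0.99, -0.14, 0.002], [-0.14, 0.99, -0.0], [-0.002, -0.0, -1.0]]
wrist_force: [-4.9, 0.7, 14.2]
gripper_width: 0.547
```

```bash
sed -i 's/\[:,0\]$/[:,0]/; s/F=T-\[0,0,.0765\]/F=np.array([.633,.107,.110])/; s/40)\[:,0\]/30)[:,0]/' cone.py; python3 cone.py; python3 -c "
from h import *
print(telemetry.sense()['wrist_force'])"
```

```text
[0.63323308 0.10693298 0.1875477 ] [ 2.23284883e-03 -1.06555738e-04 -9.99997502e-01] [-4.9039364   0.67216164 14.20767179]
model [226.56501881 215.70467965] [256.76248854 252.07711504] seen [228 221] [255 250]
[-4.717156    0.74211201 14.3372682 ]
```

View pics/e.png

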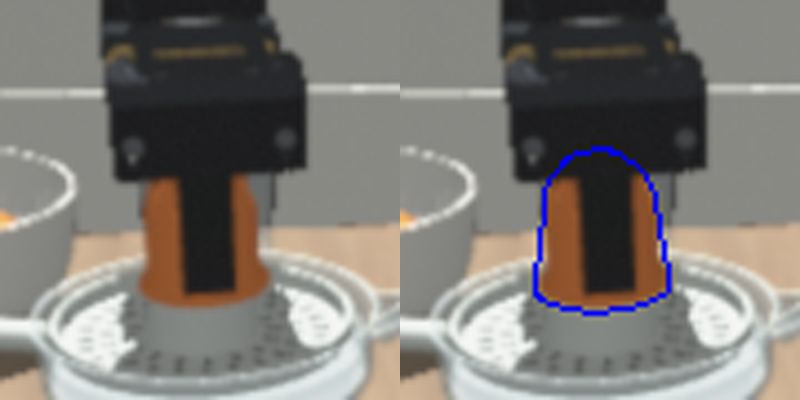

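```bash
python3 -c "
from station import *
print(order.finish_job()); print(telemetry.sense()['wrist_force'])"
```

```text
the job is handed in; nothing more can be done
None
the job is handed in; nothing more can be done
```

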